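# Put the acid bottle away and latch the caddy gate

## Task

Stand the dropper bottle that was left out on the table in the empty well of the bottle caddy, then push the caddy's gate shut until its sprung latch snaps behind the strike and holds it. Do not slam or force the gate: feel for the latch and stop when the gate meets its stop. Leave the other bottle upright in its well and the other things on the table where they are.

Things in the scene. Friction and masses are not known exactly. Their poses are not given: they have to be found in the camera images.
- bottle_out: The dropper bottle that stands out on the table: round brown body 29 mm across and 49 mm tall, above it a narrow screw cap and dropper bulb (12 to 16 mm across) up to 81 mm; 45 g. Origin: centre of its underside, z up. It and the larger check weight may have changed places.
- bottle_in: An identical dropper bottle already standing in the caddy's other well. Origin: centre of its underside. It stays there.
- caddy: Bottle caddy fixed to the table: an open-topped grey tray 116 x 200 mm (its x, y), with a 14 mm grey plastic base, 4 mm sheet walls 66 mm high at the back (+x) and both ends, and a hinged gate along its open front (-x). Origin: centre of its underside, z up. Two round wells, 34 mm wide and 8 mm deep, in the base.
- well_0 (a point): Centre of the floor of the well that holds bottle_in; 6 mm above the table, 8 mm below the top of the base; axes as the caddy's. It is the well on the hinge's side, 42 mm from the caddy's middle.
- well_1 (a point): Centre of the floor of the empty well, 84 mm from well_0 along the caddy's +y (towards the gate's free end); 6 mm above the table, 8 mm below the top of the base, 34 mm wide; axes as the caddy's. About 53 mm to the end wall and the back wall; in the front corner the strike bracket stays 15 mm or more off towards -x together with +y; else the front is open.
- gate (a joint): Angle of the gate, rad, about its vertical hinge: 0 is nominally shut, positive is swung out to the caddy's -x. It turns easily and stays where it is left, except in the last 0.17 rad before shut, where a sprung buffer (1 to 4 N) pushes it out again, to 0.09 or more, unless latched. Latched, it stands at the stop with 1 to 3 mm of play, anywhere from -0.065 to +0.08: the strike bracket is adjustable.
- latch_nose (a point): Tip of the bevelled sprung bolt that sticks out 12 mm beyond the gate's free end, 41 mm up; turns with the gate. In the last 12 mm of travel the bevel rides over the strike pin (peak push 6 to 11 N near the free end; over 15 N strains it), then the bolt snaps out behind it. Pin, hard stop and buffer sit on one slotted bracket at the caddy's front corner, up to 10 mm off nominal along the caddy's x, not measured.
- gate_hinge (a point): Point on the gate's vertical hinge axis, 44 mm above the table; axes as the caddy's. At 0 the gate runs from here along the caddy's +y.
- gate_push (a point): Point on the gate's outer face where it is well pushed, 135 mm from the hinge and 44 mm above the table. Its x axis is the direction in which the gate is pushed shut (square to the face, turning with the gate), y points along the gate away from the hinge, z up. The gate is a flat plain metal panel 5 mm thick, from 16 to 70 mm above the table, reaching 168 mm from the hinge; its outer face is flat and free.
- weight_500: The larger check weight, plain grey metal, 38 mm across, 62 mm tall with a knob. A bystander. Origin: centre of its underside.
- weight_200: The smaller check weight, plain brass-like metal, 29 mm across, 46 mm tall with a knob. A bystander. Origin: centre of its underside.
- reference_disc_0: Black puck with a round face, 40 mm across, 12 mm thick, lying flat. A bystander. Origin: centre of its underside.
- reference_disc_1: A second such puck, 40 mm across, 12 mm thick. A bystander. Origin: centre of its underside.
Things that resemble listed ones, but are neither listed nor needed, are in the scene too. Leave any orange look-alike of the bottle_out alone.

How it is judged:
By the outcome, as a careful person would: the job done as asked, in the order asked, and still so for the second after the job is handed in, with the robot touching nothing.
It also fails if it takes over 58 s, if anything falls off the work surface, if the arm or the gripper's body presses on something with over 40 N, if the wrist force passes 120 N, or if a joint passes its speed limit or range.

## Robot

A 7-joint arm with a two-finger parallel gripper is mounted at the origin on the work surface; the furniture and walls round the work are solid. World frame = base frame: x ahead of the robot, y to its left, z up, the work surface at z = 0. Lengths are in mm, angles in rad, forces in N, time in s.
With the tool pointing down it reaches from about 400 to 875 mm from the base axis. Payload 4.4 kg.
Tool frame: the origin (TCP) lies between the finger pads; the fingertips stand 22 mm ahead of it and the grasp point (between the pads) lies 3 mm ahead of it; z points along the fingers, y is the line along which they close (so a half turn about z gives the same grasp; the last joint's range is limited). The gripper opens to 85 mm and grips with 20 to 120 N. Pads are 22 mm wide; open, the fingers measure 114 mm over their backs; the gripper's body (76 mm by 85 mm) begins 54 mm behind the grasp point. The pads swing forward as they close: fully open they stand 13 mm farther back than shut.
Start: joints at [1.189, 0.628, 0.038, 1.517, -0.027, 0.996, -0.02], TCP at [201.902, -617.862, 253.313] pointing down, gripper open.
Joint ranges: [-3.06, 3.06], [-0.37, 2.12], [-1.25, 1.32], [0.18, 2.47], [-1.1, 4.24], [0.23, 1.98], [-2.94, 2.94]. Speed limits (rad/s): [2.57, 2.57, 3.14, 3.14, 3.14, 3.14, 3.14].

## Interface

Orientations are given as [roll, pitch, yaw] about the fixed x, y, z axes, in that order (R = Rz(yaw) Ry(pitch) Rx(roll)).
In Python, from cell import ctrl gives the robot as it stands.
- The arm moves only by the tool step_arm, never from a script. Its argument "plan" is a list of rows, each an object of numbers: "dx", "dy", "dz": the shift along the tool's x, y, z scaled (see below); "ax", "ay", "az": the turn, a rotation vector about the tool's x, y, z scaled (see below); "gripper": the opening, from 0 (shut) to 1 (fully open). A call has 1 to 20 rows; each row shifts and turns the commanded pose from where the row before left it, along the tool's axes as they then stand; what a row does not reach is not made up. The controller multiplies each number of a shift by 0.3 m and each number of a turn by 90 degrees. A row lasts 1/8 s, in which the tool goes at most 62.5 mm and 10.7 degrees, less where a joint would pass 70% of its speed; a pose out of reach is approached as far as the arm can. A call with a number of a shift or a turn outside -1 to 1 is refused whole. A call with a gripper value outside its range is refused whole. The fingers move at their own pace and stop on an object; the grip force is fixed at half the most. Time passes only in rows, so rows that do not move let the fingers close. It gives the time, the measured TCP pose, the force, the opening and the grip force at its end, in the units of the state.
- ctrl.read_state(): the state, without advancing time (a new reading comes with each control period).
- ctrl.get_image(name): name is "scene" or "top" or "wrist"; returns a dict with "color" (400x640x3 uint8, red, green, blue), "range_z" (400x640 float32, mm along the optical axis (not along the pixel's ray), 0 where there is no reading), "fx", "fy", "cx", "cy" (pixels), "T" (4x4, takes a point from camera to world coordinates); the wrist camera has in their place "T_tool_cam" (4x4, takes a point from camera to tool coordinates, whose origin is the TCP and whose axes are the flange's). Camera axes: x right, y down, z forward; pixel columns grow to the right and rows downward; lengths in mm; the calibration is good to about 2 mm. A picture is of the moment at which its call begins: read the wrist's pose just before it.
- ctrl.finish_job(): hands the job in; it is judged then, once.
The state is a dict: "clock": time; "qpos": joint angles; "qd": joint speeds; "tau": joint torques, N m; "eef_pos": TCP position; "tool_rot": TCP orientation; "force": force on the tool from outside, world axes, zero at the start; "torque": the same for the moment, N m; "width": finger opening in mm; "gripper_force": force on a finger pad.
Only numpy, scipy, OpenCV 4.12 (cv2) and the standard library are available. Lean on these libraries where they do the work, as an engineer would, in place of code of your own. Each camera call takes 0.05 s, during which the arm holds its last target. There are 200 camera calls.

## Working session

There is one attempt and no reset: what is moved stays moved. The work goes in short steps, Python scripts to look and compute and a tool call to move; the robot and the scene stay as the last step left them, time stands still between calls to the robot, and variables do not carry over. Pictures are saved under pics/ and viewed, at most 10 in all, crops included, and the job is handed in when it is done.

Besides the shell and the picture viewer there is one more tool, called after ">>>" by a JSON object that holds its "op" and its "data". step_arm: Moves the arm, as the interface text tells. Shifts and turns lie within -1 to 1; 1 stands for 0.3 m of shift or 90 degrees of turn. Its arguments: {"type":"object","properties":{"plan":{"type":"array"}},"required":["plan"]}

```bash
mkdir -p pics; cat > h.py <<'E'
import numpy as np, cv2
from cell import ctrl
def grab(n):
    s=ctrl.read_state(); im=ctrl.get_image(n)
    if n=="wrist":
        from scipy.spatial.transform import Rotation as R
        T=np.eye(4); T[:3,:3]=R.from_euler('xyz',s['tool_rot']).as_matrix(); T[:3,3]=s['eef_pos']
        im['T']=T@np.array(im['T_tool_cam'])
    z=im['range_z']; v,u=np.mgrid[:z.shape[0],:z.shape[1]]
    P=np.stack([(u-im['cx'])/im['fx']*z,(v-im['cy'])/im['fy']*z,z,np.ones_like(z)],-1)@np.array(im['T']).T
    P=P[...,:3]; P[z<=0]=np.nan
    return im,P
def save(im,f): cv2.imwrite('pics/'+f,im['color'][...,::-1])
E
python3 - <<'E'
from h import *
for n in("top","scene"):
    im,P=grab(n); save(im,n+'0.png'); np.savez(n+'0.npz',P=P,c=im['color'])
    print(np.round(im['T'],3), im['fx'])
print(ctrl.read_state())
E
```

```text
[[-1.800000e-02 -9.970000e-01  7.300000e-02  3.902170e+02]
 [-1.000000e+00  1.800000e-02 -1.000000e-03  6.174800e+01]
 [-0.000000e+00 -7.300000e-02 -9.970000e-01  1.088858e+03]
 [ 0.000000e+00  0.000000e+00  0.000000e+00  1.000000e+00]] 453.22799646032877
[[-6.19000e-01 -3.02000e-01  7.25000e-01 -3.89955e+02]
 [-7.85000e-01  2.57000e-01 -5.64000e-01  7.09675e+02]
 [-1.60000e-02 -9.18000e-01 -3.96000e-01  5.28434e+02]
 [ 0.00000e+00  0.00000e+00  0.00000e+00  1.00000e+00]] 503.04370079453963
{'clock': 0.1, 'qpos': array([ 1.1892184 ,  0.62925623,  0.03848552,  1.51824687, -0.02698409,
        0.99632505, -0.0199834 ]), 'qd': array([ 4.65460244e-05, -2.04228160e-03, -5.61545750e-04, -3.67849842e-03,
        1.37040155e-03,  1.47088497e-03,  1.59638344e-03]), 'tau': array([ 3.12540476e-03, -5.64537299e+01,  1.23110946e+00, -1.93970811e+01,
        1.14830327e-02,  5.50280150e-03, -1.16463042e-05]), 'eef_pos': array([ 201.70352681, -617.36609096,  252.48685764]), 'tool_rot': array([-3.13987699e+00,  5.44665617e-05,  3.15770732e-01]), 'force': array([ 0.18498602, -0.80506125,  0.53560536]), 'torque': array([-0.02727789,  0.0055898 , -0.01906531]), 'gripper_force': 0.0, 'width': 85.89371934604361}
```

View pics/top0.png

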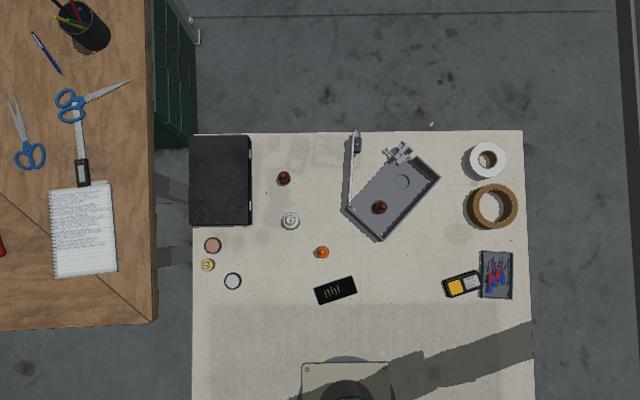

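View pics/scene0.png

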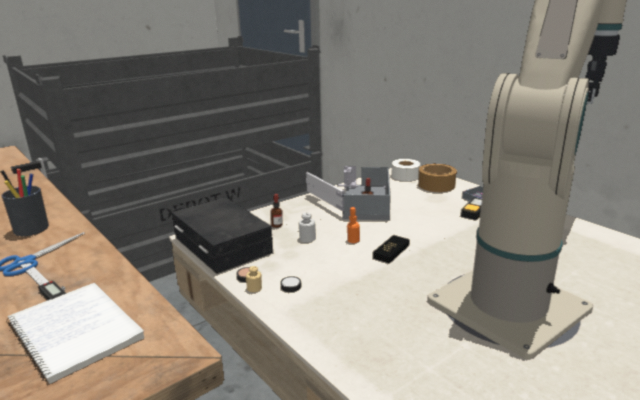

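The top view shows the brown bottle_out at (284,178), the weight at (290,220) and the orange decoy at (321,252). The caddy is around (392,195): bottle_in is at (379,207), the empty well at (402,182), and the gate is open from (348,208) to (355,140).

```bash
python3 - <<'E'
from h import *
d=np.load('top0.npz');P=d['P']
def blk(u0,u1,v0,v1,zl,zh):
    Q=P[v0:v1,u0:u1].reshape(-1,3); return Q[(Q[:,2]>zl)&(Q[:,2]<zh)]
for n,a in dict(out=(272,298,165,192,20,90),inn=(368,392,195,220,60,100),orange=(310,335,240,265,20,90),w=(278,302,208,234,15,90)).items():
    Q=blk(*a); print(n,len(Q),Q.min(0).round(),Q.max(0).round(),Q[Q[:,2]>Q[:,2].max()-8].mean(0).round(1), Q.mean(0).round(1))
Q=blk(335,445,125,245,50,72)
np.set_printoptions(suppress=True)
# walls & gate
m=(P[...,2]>55)&(P[...,2]<76); 
img=np.zeros((400,640),np.uint8); img[m]=255
big=cv2.resize(d['c'][125:250,330:450,::-1],None,fx=5,fy=4.8,interpolation=cv2.INTER_CUBIC)
cv2.imwrite('pics/cr.png',big)
# base plane: z 10..18 -> min area rect of everything in caddy
m=((P[...,2]>10)&(P[...,2]<18)); m[:, :335]=0;m[:,450:]=0;m[:120]=0;m[250:]=0
Q=P[m][:,:2].astype(np.float32);print(len(Q),cv2.minAreaRect(Q))
m=((P[...,2]>58)&(P[...,2]<74)); m[:, :362]=0;m[:,450:]=0;m[:120]=0;m[250:]=0
Q=P[m];print(len(Q));print(Q[np.argmin(Q[:,0])],Q[np.argmax(Q[:,0])],Q[np.argmin(Q[:,1])],Q[np.argmax(Q[:,1])], cv2.minAreaRect(Q[:,:2].astype(np.float32)))
m=((P[...,2]>55)&(P[...,2]<76)); m[:, :335]=0;m[:,362:]=0;m[:120]=0;m[220:]=0
for v in range(125,215,4):
    q=P[v][m[v]]; print(v,len(q),q.mean(0).round(1) if len(q) else '')
# empty well: depth 3..10
m=((P[...,2]<11)&(P[...,2]>-3)); m[:, :390]=0;m[:,415:]=0;m[:170]=0;m[195:]=0
print(m.sum(),P[m].mean(0))
E
```

```text
out 133 [525. 121.  22.] [552. 149.  84.] [537.2 134.3  80. ] [536.4 134.3  50.1]
inn 41 [457. -95.  61.] [471. -81.  89.] [463.8 -87.7  85.9] [463.5 -86.6  77.7]
orange 120 [351.  35.  37.] [376.  61.  88.] [364.7  48.9  82.1] [364.   48.3  52.1]
w 226 [419. 101.  15.] [456. 138.  66.] [438.  120.2  62.1] [436.7 118.9  49.2]
2984 ((497.33123779296875, -115.1183090209961), (114.05521392822266, 200.951416015625), 46.895992279052734)
467
[387.44501811 -90.0322863   67.93613673] [ 615.1347039  -140.78830035   64.02121842] [ 527.7576928  -223.75422719   67.01292939] [431.09474298 -41.88148359  66.23858746] ((500.42205810546875, -114.58586120605469), (121.66777801513672, 202.56607055664062), 46.53529739379883)
125 0 
129 0 
133 3 [632.4 -26.2  68.7]
137 5 [623.9 -32.8  64.6]
141 5 [615.4 -31.5  61.4]
145 7 [605.9 -34.   61.9]
149 9 [597.  -32.2  60.3]
153 3 [586.2 -22.8  68.8]
157 2 [576.6 -21.2  71.4]
161 2 [567.2 -21.   72.3]
165 3 [559.  -20.   66.7]
169 3 [549.6 -19.7  68.1]
173 3 [540.4 -19.5  68.3]
177 2 [530.6 -17.8  73.2]
181 3 [522.2 -16.7  68.6]
185 3 [512.9 -16.4  70. ]
189 3 [503.7 -16.2  70.6]
193 3 [495.  -13.9  67.5]
197 3 [485.6 -13.5  70.3]
201 2 [476.7 -13.4  68.9]
205 5 [467.7 -13.3  68.1]
209 3 [458.9 -13.4  63.6]
213 4 [449.6 -23.3  64.3]
158 [ 527.53446003 -145.41209286    7.20953759]
```

View pics/cr.png

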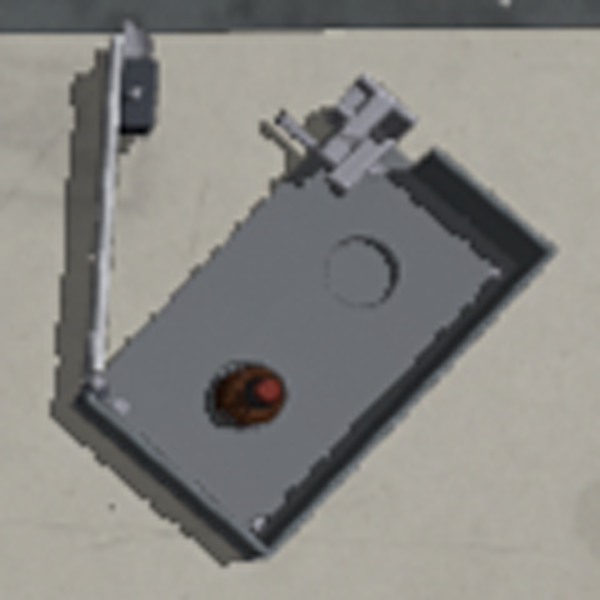

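>>> {"op": "step_arm", "data": {"plan": [{"dx": 0.115, "dy": -0.127}, {"dx": 0.115, "dy": -0.127}, {"dx": 0.115, "dy": -0.127}, {"dx": 0.115, "dy": -0.127}, {"dx": 0.115, "dy": -0.127}, {"dx": 0.115, "dy": -0.127}, {"dx": 0.115, "dy": -0.127}, {"dx": 0.115, "dy": -0.127}, {"dx": 0.115, "dy": -0.127}, {"dx": 0.115, "dy": -0.127}, {"dx": 0.115, "dy": -0.127}, {"dx": 0.115, "dy": -0.127}, {"dx": 0.115, "dy": -0.127}, {"dx": 0.115, "dy": -0.127}, {"dx": 0.115, "dy": -0.127}, {"dx": 0.115, "dy": -0.127}]}}

```text
invalid input
```

>>> {"op": "step_arm", "data": {"plan": [{"az": -0.1095}, {"az": -0.1095}, {"az": -0.1095}, {"az": -0.1095}, {"az": -0.1095}, {"az": -0.1095}, {"az": -0.1095}, {"az": -0.1095}, {"az": -0.1095}, {"az": -0.1095}, {"az": -0.1095}, {"az": -0.1095}, {}]}}

```text
invalid input
```

```bash
cat >> h.py <<'E'
def rel(t):
    from scipy.spatial.transform import Rotation as R
    s=ctrl.read_state(); Rm=R.from_euler('xyz',s['tool_rot']).as_matrix()
    print('pos',s['eef_pos'].round(1),'rot',s['tool_rot'].round(3),'units to go',(Rm.T@(np.array(t)-s['eef_pos'])/300).round(4),'F',s['force'].round(1),'w',round(s['width'],1),'t',s['clock'])
E
python3 - <<'E'
from h import *
im,P=grab('wrist'); save(im,'w0.png'); np.savez('w0.npz',P=P,c=im['color'])
rel([537,134.3,36]); print(ctrl.read_state()['qpos'].round(2))
E
```

```text
pos [ 201.8 -617.4  252.6] rot [-3.14   0.     0.316] units to go [ 1.8405 -2.0337  0.725 ] F [-0.9  0.9  0. ] w 85.2 t 0.15
[ 1.19  0.63  0.04  1.52 -0.03  1.   -0.02]
```

View pics/w0.png

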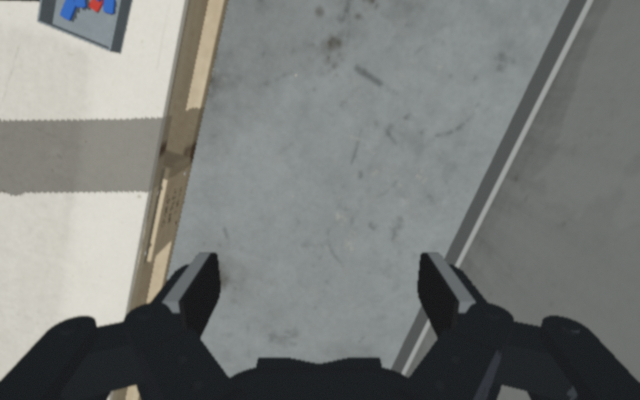

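The arm has not moved: the picture is still the start view, and both moves were refused. Each row probably needs all seven numbers, so I'll test that with one row.

>>> {"op": "step_arm", "data": {"plan": [{"dx": 0.115, "dy": -0.127, "dz": 0, "ax": 0, "ay": 0, "az": 0, "gripper": 1}]}}

```text
clock: 0.28
eef_pos: [220.2, -573.3, 252.5]
tool_rot: [3.14, 0.002, 0.31]
force: [1.1, 0.3, 0.6]
width: 85.5
gripper_force: 0.0
```

>>> {"op": "step_arm", "data": {"plan": [{"dx": 0.115, "dy": -0.127, "dz": 0, "ax": 0, "ay": 0, "az": 0, "gripper": 1}, {"dx": 0.115, "dy": -0.127, "dz": 0, "ax": 0, "ay": 0, "az": 0, "gripper": 1}, {"dx": 0.115, "dy": -0.127, "dz": 0, "ax": 0, "ay": 0, "az": 0, "gripper": 1}, {"dx": 0.115, "dy": -0.127, "dz": 0, "ax": 0, "ay": 0, "az": 0, "gripper": 1}, {"dx": 0.115, "dy": -0.127, "dz": 0, "ax": 0, "ay": 0, "az": 0, "gripper": 1}, {"dx": 0.115, "dy": -0.127, "dz": 0, "ax": 0, "ay": 0, "az": 0, "gripper": 1}, {"dx": 0.115, "dy": -0.127, "dz": 0, "ax": 0, "ay": 0, "az": 0, "gripper": 1}, {"dx": 0.115, "dy": -0.127, "dz": 0, "ax": 0, "ay": 0, "az": 0, "gripper": 1}, {"dx": 0.115, "dy": -0.127, "dz": 0, "ax": 0, "ay": 0, "az": 0, "gripper": 1}, {"dx": 0.115, "dy": -0.127, "dz": 0, "ax": 0, "ay": 0, "az": 0, "gripper": 1}, {"dx": 0.115, "dy": -0.127, "dz": 0, "ax": 0, "ay": 0, "az": 0, "gripper": 1}, {"dx": 0.115, "dy": -0.127, "dz": 0, "ax": 0, "ay": 0, "az": 0, "gripper": 1}, {"dx": 0.115, "dy": -0.127, "dz": 0, "ax": 0, "ay": 0, "az": 0, "gripper": 1}, {"dx": 0.115, "dy": -0.127, "dz": 0, "ax": 0, "ay": 0, "az": 0, "gripper": 1}, {"dx": 0.115, "dy": -0.127, "dz": 0, "ax": 0, "ay": 0, "az": 0, "gripper": 1}]}}

```text
clock: 2.15
eef_pos: [537.7, 134.5, 253.2]
tool_rot: [3.141, 0.0, 0.316]
force: [1.5, 0.7, 0.9]
width: 85.1
gripper_force: 0.0
```

>>> {"op": "step_arm", "data": {"plan": [{"dx": 0, "dy": 0, "dz": 0, "ax": 0, "ay": 0, "az": -0.1095, "gripper": 1}, {"dx": 0, "dy": 0, "dz": 0, "ax": 0, "ay": 0, "az": -0.1095, "gripper": 1}, {"dx": 0, "dy": 0, "dz": 0, "ax": 0, "ay": 0, "az": -0.1095, "gripper": 1}, {"dx": 0, "dy": 0, "dz": 0, "ax": 0, "ay": 0, "az": -0.1095, "gripper": 1}, {"dx": 0, "dy": 0, "dz": 0, "ax": 0, "ay": 0, "az": -0.1095, "gripper": 1}, {"dx": 0, "dy": 0, "dz": 0, "ax": 0, "ay": 0, "az": -0.1095, "gripper": 1}, {"dx": 0, "dy": 0, "dz": 0, "ax": 0, "ay": 0, "az": -0.1095, "gripper": 1}, {"dx": 0, "dy": 0, "dz": 0, "ax": 0, "ay": 0, "az": -0.1095, "gripper": 1}, {"dx": 0, "dy": 0, "dz": 0, "ax": 0, "ay": 0, "az": -0.1095, "gripper": 1}, {"dx": 0, "dy": 0, "dz": 0, "ax": 0, "ay": 0, "az": -0.1095, "gripper": 1}, {"dx": 0, "dy": 0, "dz": 0, "ax": 0, "ay": 0, "az": -0.1095, "gripper": 1}, {"dx": 0, "dy": 0, "dz": 0, "ax": 0, "ay": 0, "az": -0.1095, "gripper": 1}, {"dx": 0, "dy": 0, "dz": 0, "ax": 0, "ay": 0, "az": 0, "gripper": 1}]}}

```text
clock: 3.78
eef_pos: [537.2, 132.7, 253.0]
tool_rot: [-3.141, -0.001, 2.378]
force: [-0.0, 0.0, -1.0]
width: 85.3
gripper_force: 0.0
```

```bash
python3 - <<'E'
from h import *
im,P=grab('wrist'); save(im,'w1.png'); np.savez('w1.npz',P=P,c=im['color'])
rel([537,134.3,36]); print(ctrl.read_state()['qpos'].round(2)); print(im['T_tool_cam'])
E
```

```text
pos [537.2 132.7 253.1] rot [-3.141 -0.     2.376] units to go [0.0038 0.0035 0.7235] F [-0.2  0.1 -1.2] w 85.6 t 3.825
[ 0.12  0.55 -0.63  1.78  0.39  0.94  0.13]
[[ 3.42708072e-04 -9.56010568e-01 -2.93332025e-01  7.51079783e+01]
 [ 9.99999797e-01  1.69819080e-04  6.14863538e-04  3.55266254e-01]
 [-5.38002666e-04 -2.93332177e-01  9.56010431e-01 -1.20156103e+02]
 [ 0.00000000e+00  0.00000000e+00  0.00000000e+00  1.00000000e+00]]
```

View pics/w1.png

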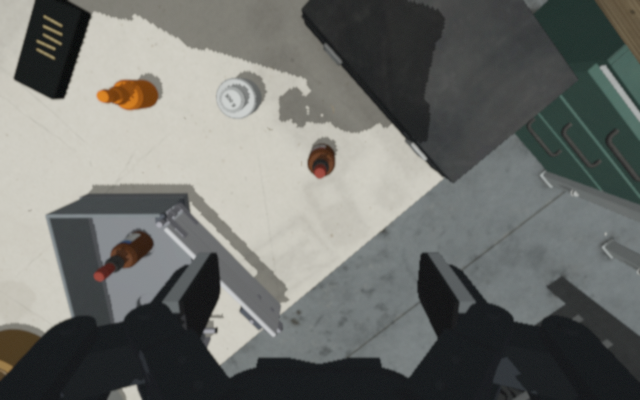

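The brown bottle_out is at (321,163), centred between the fingers. I'll measure it in this view as well.

```bash
python3 - <<'E'
from h import *
P=np.load('w1.npz')['P']
def blk(u0,u1,v0,v1,zl,zh):
    Q=P[v0:v1,u0:u1].reshape(-1,3); return Q[(Q[:,2]>zl)&(Q[:,2]<zh)]
for zl,zh in((10,45),(60,95)):
    Q=blk(300,345,135,185,zl,zh); print(len(Q),Q.min(0).round(1),Q.max(0).round(1),Q.mean(0).round(1),cv2.minEnclosingCircle(Q[:,:2].astype(np.float32)))
E
```

```text
474 [521.7 123.5  10. ] [550.4 152.8  44.9] [532.2 142.2  37.6] ((535.811279296875, 138.17555236816406), 14.860896110534668)
196 [529.  130.4  60.1] [541.3 143.5  81.7] [534.2 137.8  74.7] ((534.7695922851562, 137.08335876464844), 6.706818580627441)
```

>>> {"op": "step_arm", "data": {"plan": [{"dx": 0.0105, "dy": 0.005, "dz": 0.15, "ax": 0, "ay": 0, "az": 0, "gripper": 1}, {"dx": 0, "dy": 0, "dz": 0.16, "ax": 0, "ay": 0, "az": 0, "gripper": 1}, {"dx": 0, "dy": 0, "dz": 0.16, "ax": 0, "ay": 0, "az": 0, "gripper": 1}, {"dx": 0, "dy": 0, "dz": 0.12, "ax": 0, "ay": 0, "az": 0, "gripper": 1}, {"dx": 0, "dy": 0, "dz": 0.08, "ax": 0, "ay": 0, "az": 0, "gripper": 1}, {"dx": 0, "dy": 0, "dz": 0.05, "ax": 0, "ay": 0, "az": 0, "gripper": 1}, {"dx": 0, "dy": 0, "dz": 0, "ax": 0, "ay": 0, "az": 0, "gripper": 1}, {"dx": 0, "dy": 0, "dz": 0, "ax": 0, "ay": 0, "az": 0, "gripper": 1}]}}

```text
clock: 4.82
eef_pos: [536.7, 136.6, 38.2]
tool_rot: [3.14, 0.001, 2.379]
force: [-0.3, 0.3, 0.9]
width: 85.6
gripper_force: 0.0
```

>>> {"op": "step_arm", "data": {"plan": [{"dx": 0, "dy": 0, "dz": 0, "ax": 0, "ay": 0, "az": 0, "gripper": 0.5}, {"dx": 0, "dy": 0, "dz": 0, "ax": 0, "ay": 0, "az": 0, "gripper": 0.4}, {"dx": 0, "dy": 0, "dz": 0, "ax": 0, "ay": 0, "az": 0, "gripper": 0.25}, {"dx": 0, "dy": 0, "dz": 0, "ax": 0, "ay": 0, "az": 0, "gripper": 0.25}, {"dx": 0, "dy": 0, "dz": 0, "ax": 0, "ay": 0, "az": 0, "gripper": 0.25}, {"dx": 0, "dy": 0, "dz": 0, "ax": 0, "ay": 0, "az": 0, "gripper": 0.25}]}}

```text
clock: 5.58
eef_pos: [536.4, 136.4, 37.9]
tool_rot: [3.141, 0.001, 2.38]
force: [0.0, -1.2, 5.6]
width: 27.1
gripper_force: 59.0
```

>>> {"op": "step_arm", "data": {"plan": [{"dx": 0, "dy": 0, "dz": -0.06, "ax": 0, "ay": 0, "az": 0, "gripper": 0.25}, {"dx": 0, "dy": 0, "dz": -0.14, "ax": 0, "ay": 0, "az": 0, "gripper": 0.25}, {"dx": 0, "dy": 0, "dz": -0.14, "ax": 0, "ay": 0, "az": 0, "gripper": 0.25}, {"dx": 0, "dy": 0, "dz": -0.14, "ax": 0, "ay": 0, "az": 0, "gripper": 0.25}, {"dx": -0.04, "dy": -0.044, "dz": 0, "ax": 0, "ay": 0, "az": 0, "gripper": 0.25}, {"dx": -0.078, "dy": -0.087, "dz": 0, "ax": 0, "ay": 0, "az": 0, "gripper": 0.25}, {"dx": -0.078, "dy": -0.087, "dz": 0, "ax": 0, "ay": 0, "az": 0, "gripper": 0.25}, {"dx": -0.078, "dy": -0.087, "dz": 0, "ax": 0, "ay": 0, "az": 0, "gripper": 0.25}, {"dx": -0.078, "dy": -0.087, "dz": 0, "ax": 0, "ay": 0, "az": 0, "gripper": 0.25}, {"dx": -0.078, "dy": -0.087, "dz": 0, "ax": 0, "ay": 0, "az": 0, "gripper": 0.25}, {"dx": -0.078, "dy": -0.087, "dz": 0, "ax": 0, "ay": 0, "az": 0, "gripper": 0.25}, {"dx": -0.078, "dy": -0.087, "dz": 0, "ax": 0, "ay": 0, "az": 0, "gripper": 0.25}, {"dx": -0.038, "dy": -0.041, "dz": 0, "ax": 0, "ay": 0, "az": 0, "gripper": 0.25}, {"dx": 0, "dy": 0, "dz": 0, "ax": 0, "ay": 0, "az": 0, "gripper": 0.25}, {"dx": 0, "dy": 0, "dz": 0, "ax": 0, "ay": 0, "az": 0, "gripper": 0.25}]}}

```text
clock: 7.45
eef_pos: [527.9, -141.7, 181.3]
tool_rot: [3.141, -0.001, 2.382]
force: [0.1, 0.4, -0.1]
width: 26.8
gripper_force: 59.1
```

```bash
python3 - <<'E'
from h import *
im,P=grab('wrist'); save(im,'w2.png'); np.savez('w2.npz',P=P,c=im['color'])
rel([527.9,-143.9,46])
im,P=grab('scene'); save(im,'s2.png'); np.savez('s2.npz',P=P,c=im['color'])
E
```

```text
pos [ 528.  -141.6  181.4] rot [ 3.141e+00 -1.000e-03  2.382e+00] units to go [-0.0054 -0.0062  0.4515] F [-0.5 -0.2 -0.9] w 26.7 t 7.5
```

View pics/w2.png

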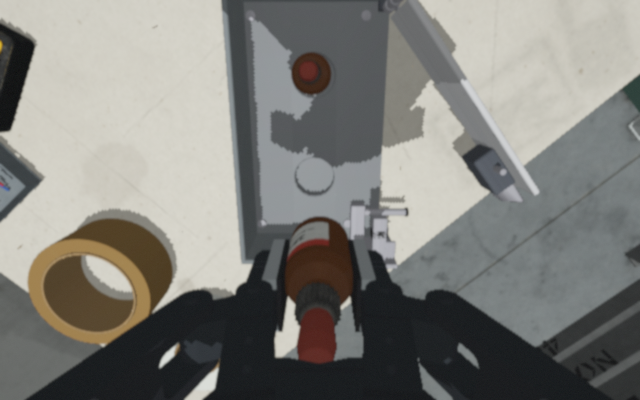

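The held bottle is upright between the pads at (319,265). The empty well is clear at (315,174) and bottle_in stands at (311,72). I'll measure the well against the held bottle.

```bash
python3 - <<'E'
from h import *
d=np.load('w2.npz');P=d['P'];c=d['c']
s=ctrl.read_state()
sub=P[150:200,285:345]; m=(sub[...,2]<11)&(sub[...,2]>0)
Q=sub[m];print('floor',m.sum(),Q.mean(0).round(1),cv2.minEnclosingCircle(Q[:,:2].astype(np.float32)), np.median(Q[:,2]))
g=cv2.cvtColor(c,cv2.COLOR_RGB2GRAY)[145:205,280:350]
H=cv2.HoughCircles(cv2.resize(g,None,fx=4,fy=4,interpolation=cv2.INTER_CUBIC),cv2.HOUGH_GRADIENT,1,50,param1=80,param2=20,minRadius=60,maxRadius=100)
print(H)
from cell import ctrl
im,_=grab('wrist'); T=im['T']
def ray(u,v,z):
    r=T[:3,:3]@np.array([(u-im['cx'])/im['fx'],(v-im['cy'])/im['fy'],1]); return T[:3,3]+r*(z-T[2,3])/r[2]
if H is not None:
    for x,y,r in H[0][:3]:
        u,v=280+x/4,145+y/4; print(u,v,ray(u,v,14).round(1),ray(u,v,6).round(1),'rad',np.linalg.norm(ray(u+r/4,v,14)-ray(u,v,14)))
# held bottle by height
B=P[215:370,275:365].reshape(-1,3)
for zl,zh in((150,160),(160,170),(170,180),(180,195),(195,230)):
    q=B[(B[:,2]>zl)&(B[:,2]<zh)&(np.hypot(B[:,0]-s['eef_pos'][0],B[:,1]-s['eef_pos'][1])<22)]
    if len(q): print(zl,len(q),cv2.minEnclosingCircle(q[:,:2].astype(np.float32)),q.mean(0).round(1))
b=P[45:100,285:340]; q=b[(b[...,2]>60)]; print('in',len(q),cv2.minEnclosingCircle(q[:,:2].astype(np.float32)))
# body outline fits: width per height relative to tool axis
Rx=np.array([np.cos(2.382),np.sin(2.382)]);Ry=np.array([np.sin(2.382),-np.cos(2.382)])
for zl in range(140,190,5):
    q=B[(B[:,2]>zl)&(B[:,2]<zl+5)]; r=q[:,:2]-s['eef_pos'][:2]; k=np.hypot(*r.T)<19; r=r[k]
    if len(r): x=r@Rx;y=r@Ry; f=x[np.abs(y)<4]; print(zl,len(r),'xmax',x.max().round(1),np.percentile(f,50).round(1) if len(f) else '','y',y.min().round(1),y.max().round(1))
E
```

```text
floor 1093 [ 525.1 -143.8    5.6] ((524.4168701171875, -143.0180206298828), 17.02661895751953) 5.509352316228387
[[[139.5 120.5  71. ]]]
314.875 175.125 [ 524.1 -141.3   14. ] [ 525.5 -142.8    6. ] rad 15.499114135178726
150 454 ((523.2368774414062, -136.5422821044922), 13.76616382598877) [ 519.1 -132.   155.3]
160 732 ((519.9237060546875, -133.9978790283203), 18.696794509887695) [ 519.2 -132.9  165.5]
170 1021 ((525.1980590820312, -138.45843505859375), 19.859577178955078) [ 519.7 -133.   175.3]
180 3391 ((526.9021606445312, -139.72254943847656), 19.9891300201416) [ 523.3 -136.5  186.4]
195 3897 ((528.2200927734375, -141.00926208496094), 19.446340560913086) [ 525.5 -138.7  208.1]
in 418 ((461.81317138671875, -86.55303955078125), 8.160237312316895)
140 6 xmax 15.2 15.1 y -9.4 3.1
145 186 xmax 15.9 15.3 y -13.2 15.2
150 209 xmax 15.8 15.2 y -13.3 14.2
155 245 xmax 16.1 15.2 y -13.2 13.8
160 287 xmax 16.0 15.2 y -15.0 15.2
165 336 xmax 15.8 15.2 y -15.4 15.1
170 380 xmax 15.9 15.2 y -15.2 15.1
175 472 xmax 15.8 15.1 y -15.5 15.7
180 1055 xmax 15.8 13.9 y -15.3 15.6
185 1753 xmax 13.8 9.4 y -15.6 15.5
```

>>> {"op": "step_arm", "data": {"plan": [{"dx": 0.0017, "dy": -0.0118, "dz": 0.05, "ax": 0, "ay": 0, "az": 0, "gripper": 0.25}, {"dx": 0, "dy": 0, "dz": 0.12, "ax": 0, "ay": 0, "az": 0, "gripper": 0.25}, {"dx": 0, "dy": 0, "dz": 0.12, "ax": 0, "ay": 0, "az": 0, "gripper": 0.25}, {"dx": 0, "dy": 0, "dz": 0.08, "ax": 0, "ay": 0, "az": 0, "gripper": 0.25}, {"dx": 0, "dy": 0, "dz": 0.03, "ax": 0, "ay": 0, "az": 0, "gripper": 0.25}, {"dx": 0, "dy": 0, "dz": 0, "ax": 0, "ay": 0, "az": 0, "gripper": 0.25}, {"dx": 0, "dy": 0, "dz": 0, "ax": 0, "ay": 0, "az": 0, "gripper": 0.25}]}}

```text
clock: 8.48
eef_pos: [525.6, -145.8, 62.1]
tool_rot: [3.141, 0.001, 2.38]
force: [0.5, 0.3, -0.5]
width: 27.1
gripper_force: 59.2
```

```bash
python3 - <<'E'
from h import *
rel([525.2,-143.8,45])
im,P=grab('top'); np.savez('t3.npz',P=P,c=im['color'])
im,P=grab('wrist'); np.savez('w3.npz',P=P,c=im['color'])
E
```

```text
pos [ 525.6 -145.8   62.1] rot [3.141e+00 1.000e-03 2.380e+00] units to go [0.0057 0.0037 0.057 ] F [ 0.5  0.3 -0.5] w 27.1 t 8.475
```

>>> {"op": "step_arm", "data": {"plan": [{"dx": 0.0057, "dy": 0.0037, "dz": 0.01, "ax": 0, "ay": 0, "az": 0, "gripper": 0.25}, {"dx": 0, "dy": 0, "dz": 0.01, "ax": 0, "ay": 0, "az": 0, "gripper": 0.25}, {"dx": 0, "dy": 0, "dz": 0.01, "ax": 0, "ay": 0, "az": 0, "gripper": 0.25}, {"dx": 0, "dy": 0, "dz": 0.01, "ax": 0, "ay": 0, "az": 0, "gripper": 0.25}, {"dx": 0, "dy": 0, "dz": 0, "ax": 0, "ay": 0, "az": 0, "gripper": 0.25}]}}

```text
clock: 9.2
eef_pos: [524.3, -143.8, 49.0]
tool_rot: [-3.141, -0.001, 2.38]
force: [0.3, -0.5, -1.0]
width: 27.1
gripper_force: 59.2
```

>>> {"op": "step_arm", "data": {"plan": [{"dx": 0, "dy": 0, "dz": 0.006, "ax": 0, "ay": 0, "az": 0, "gripper": 0.25}, {"dx": 0, "dy": 0, "dz": 0.005, "ax": 0, "ay": 0, "az": 0, "gripper": 0.25}, {"dx": 0, "dy": 0, "dz": 0, "ax": 0, "ay": 0, "az": 0, "gripper": 0.25}]}}

```text
clock: 9.57
eef_pos: [524.5, -143.8, 45.9]
tool_rot: [-3.142, -0.0, 2.38]
force: [0.3, 1.3, 0.1]
width: 26.9
gripper_force: 59.2
```

>>> {"op": "step_arm", "data": {"plan": [{"dx": 0, "dy": 0, "dz": 0.005, "ax": 0, "ay": 0, "az": 0, "gripper": 0.25}, {"dx": 0, "dy": 0, "dz": 0, "ax": 0, "ay": 0, "az": 0, "gripper": 0.25}]}}

```text
clock: 9.82
eef_pos: [524.5, -143.8, 44.4]
tool_rot: [-3.142, -0.0, 2.38]
force: [0.4, -0.2, -1.1]
width: 26.8
gripper_force: 59.2
```

>>> {"op": "step_arm", "data": {"plan": [{"dx": 0, "dy": 0, "dz": 0.003, "ax": 0, "ay": 0, "az": 0, "gripper": 0.25}, {"dx": 0, "dy": 0, "dz": 0, "ax": 0, "ay": 0, "az": 0, "gripper": 0.36}, {"dx": 0, "dy": 0, "dz": 0, "ax": 0, "ay": 0, "az": 0, "gripper": 0.44}, {"dx": 0, "dy": 0, "dz": 0, "ax": 0, "ay": 0, "az": 0, "gripper": 0.55}, {"dx": 0, "dy": 0, "dz": 0, "ax": 0, "ay": 0, "az": 0, "gripper": 0.55}]}}

```text
clock: 10.45
eef_pos: [524.5, -143.8, 43.6]
tool_rot: [3.142, 0.0, 2.38]
force: [-1.0, -0.0, 1.1]
width: 47.0
gripper_force: 0.0
```

>>> {"op": "step_arm", "data": {"plan": [{"dx": 0, "dy": 0, "dz": -0.03, "ax": 0, "ay": 0, "az": 0, "gripper": 0.55}, {"dx": 0, "dy": 0, "dz": -0.06, "ax": 0, "ay": 0, "az": 0, "gripper": 0.55}, {"dx": 0, "dy": 0, "dz": -0.1, "ax": 0, "ay": 0, "az": 0, "gripper": 0.55}, {"dx": 0, "dy": 0, "dz": -0.14, "ax": 0, "ay": 0, "az": 0, "gripper": 0.55}, {"dx": 0, "dy": 0, "dz": -0.14, "ax": 0, "ay": 0, "az": 0, "gripper": 0.4}, {"dx": 0, "dy": 0, "dz": 0, "ax": 0, "ay": 0, "az": 0, "gripper": 0}, {"dx": 0, "dy": 0, "dz": 0, "ax": 0, "ay": 0, "az": 0, "gripper": 0}]}}

```text
clock: 11.32
eef_pos: [524.1, -144.1, 185.0]
tool_rot: [-3.141, 0.0, 2.379]
force: [-0.1, -0.9, -0.1]
width: 0.5
gripper_force: 0.0
```

```bash
python3 - <<'E'
from h import *
im,P=grab('wrist'); save(im,'w4.png'); np.savez('w4.npz',P=P,c=im['color'])
rel([0,0,0])
np.set_printoptions(suppress=True)
# gate top-edge points, high z
m=(P[...,2]>62)&(P[...,2]<78)&(P[...,1]>-70)&(P[...,0]>440)
Q=P[m]; print(len(Q),Q.min(0),Q.max(0)); np.save('g.npy',Q)
l=cv2.fitLine(Q[:,:2].astype(np.float32),cv2.DIST_HUBER,0,.01,.01).ravel();print(l)
m=(P[...,2]>60)&(P[...,1]<-125)&(P[...,1]>-165)&(P[...,0]>510)&(P[...,0]<545);print('out',m.sum(),P[m].mean(0),cv2.minEnclosingCircle(P[m][:,:2].astype(np.float32)))
E
```

```text
pos [ 523.7 -144.   184.3] rot [-3.141e+00 -1.000e-03  2.380e+00] units to go [ 1.5939 -0.8573  0.6165] F [-0.3  0.3 -1. ] w 0.0 t 11.375
2574 [468.5912591  -35.19474064  62.00145548] [633.80202314 -10.23193641  71.59015983]
[  0.9965955   -0.08244658 545.7717     -19.314203  ]
out 10695 [ 519.19324016 -135.02627319  211.52740767] ((527.5015258789062, -144.95877075195312), 26.277658462524414)
```

View pics/w4.png

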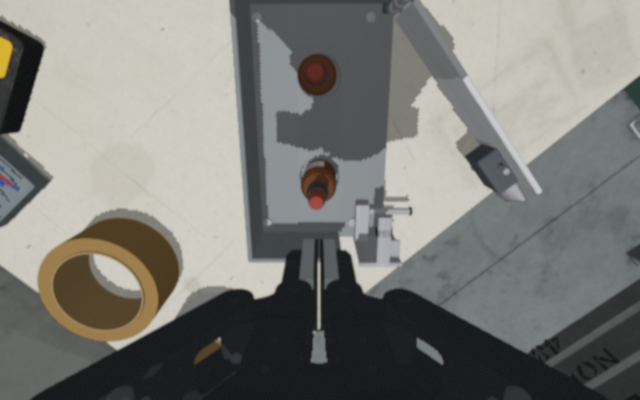

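bottle_out now stands upright in the well at (319,180) and bottle_in is still at (317,75). The gate runs from (400,8) to (535,192), about 39° open. Next I'll close the fingers, turn square to the gate and come in from its outer side.

>>> {"op": "step_arm", "data": {"plan": [{"dx": 0, "dy": 0, "dz": 0, "ax": 0, "ay": 0, "az": 0.098, "gripper": 0}, {"dx": 0, "dy": 0, "dz": 0, "ax": 0, "ay": 0, "az": 0.098, "gripper": 0}, {"dx": 0, "dy": 0, "dz": 0, "ax": 0, "ay": 0, "az": 0.098, "gripper": 0}, {"dx": 0, "dy": 0, "dz": 0, "ax": 0, "ay": 0, "az": 0.098, "gripper": 0}, {"dx": 0, "dy": 0, "dz": 0, "ax": 0, "ay": 0, "az": 0.098, "gripper": 0}, {"dx": 0.1225, "dy": 0.0695, "dz": 0, "ax": 0, "ay": 0, "az": 0, "gripper": 0}, {"dx": 0.1225, "dy": 0.0695, "dz": 0, "ax": 0, "ay": 0, "az": 0, "gripper": 0}, {"dx": 0.1225, "dy": 0.0695, "dz": 0, "ax": 0, "ay": 0, "az": 0, "gripper": 0}, {"dx": 0.1225, "dy": 0.0695, "dz": 0, "ax": 0, "ay": 0, "az": 0, "gripper": 0}, {"dx": 0, "dy": 0, "dz": 0, "ax": 0, "ay": 0, "az": 0, "gripper": 0}, {"dx": 0, "dy": 0, "dz": 0, "ax": 0, "ay": 0, "az": 0, "gripper": 0}]}}

```text
clock: 12.75
eef_pos: [601.0, 5.7, 183.3]
tool_rot: [-3.139, 0.001, 1.61]
force: [-0.2, 0.3, 0.5]
width: 0.0
gripper_force: 0.0
```

```bash
python3 - <<'E'
from h import *
rel([601,6.3,52])
im,P=grab('wrist'); save(im,'w5.png'); np.savez('w5.npz',P=P,c=im['color'])
m=(P[...,2]>66)&(P[...,2]<78)&(P[...,1]>-60)&(P[...,0]>440)
Q=P[m]; print(len(Q),Q.min(0),Q.max(0))
if len(Q)>5: print(cv2.fitLine(Q[:,:2].astype(np.float32),cv2.DIST_HUBER,0,.01,.01).ravel(),cv2.minAreaRect(Q[:,:2].astype(np.float32)))
E
```

```text
pos [601.    5.7 183.3] rot [-3.139e+00  1.000e-03  1.610e+00] units to go [0.0023 0.0013 0.4378] F [-0.2  0.3  0.5] w 0.0 t 12.75
1665 [440.93471763 -28.79633991  66.00164312] [634.24563802  -7.80389902  72.78258966]
[ 9.9685788e-01 -7.9211049e-02  5.4907593e+02 -1.7210121e+01] ((537.5205078125, -17.635969161987305), (193.33392333984375, 20.843284606933594), 0.43990862369537354)
```

View pics/w5.png

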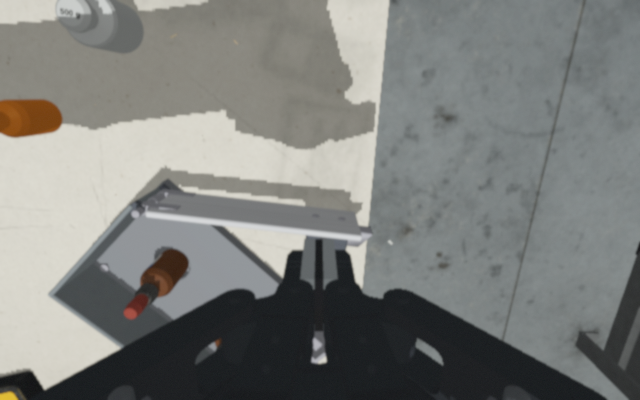

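The gate's top edge runs from (140,210) to (362,238), with the fingers standing about 14 mm off its outer face. Descending.

>>> {"op": "step_arm", "data": {"plan": [{"dx": 0.002, "dy": 0.001, "dz": 0.1, "ax": 0, "ay": 0, "az": 0, "gripper": 0}, {"dx": 0, "dy": 0, "dz": 0.12, "ax": 0, "ay": 0, "az": 0, "gripper": 0}, {"dx": 0, "dy": 0, "dz": 0.12, "ax": 0, "ay": 0, "az": 0, "gripper": 0}, {"dx": 0, "dy": 0, "dz": 0.07, "ax": 0, "ay": 0, "az": 0, "gripper": 0}, {"dx": 0, "dy": 0, "dz": 0.028, "ax": 0, "ay": 0, "az": 0, "gripper": 0}, {"dx": 0, "dy": 0, "dz": 0, "ax": 0, "ay": 0, "az": 0, "gripper": 0}]}}

```text
clock: 13.55
eef_pos: [602.0, 6.1, 53.0]
tool_rot: [-3.141, 0.0, 1.609]
force: [0.4, 0.3, -0.2]
width: 0.2
gripper_force: 0.0
```

>>> {"op": "step_arm", "data": {"plan": [{"dx": -0.0283, "dy": 0.002, "dz": 0, "ax": 0, "ay": 0, "az": 0.04, "gripper": 0}, {"dx": -0.0283, "dy": 0.002, "dz": 0, "ax": 0, "ay": 0, "az": 0.04, "gripper": 0}, {"dx": -0.0283, "dy": 0.002, "dz": 0, "ax": 0, "ay": 0, "az": 0.04, "gripper": 0}, {"dx": -0.0283, "dy": 0.002, "dz": 0, "ax": 0, "ay": 0, "az": 0.04, "gripper": 0}]}}

```text
clock: 14.05
eef_pos: [603.2, -27.7, 53.6]
tool_rot: [3.141, -0.0, 1.354]
force: [-0.1, -0.3, 0.9]
width: 0.4
gripper_force: 0.3
```

>>> {"op": "step_arm", "data": {"plan": [{"dx": -0.0283, "dy": 0.002, "dz": 0, "ax": 0, "ay": 0, "az": 0.04, "gripper": 0}, {"dx": -0.0283, "dy": 0.002, "dz": 0, "ax": 0, "ay": 0, "az": 0.04, "gripper": 0}, {"dx": -0.0212, "dy": 0.0015, "dz": 0, "ax": 0, "ay": 0, "az": 0.03, "gripper": 0}, {"dx": -0.0212, "dy": 0.0015, "dz": 0, "ax": 0, "ay": 0, "az": 0.03, "gripper": 0}, {"dx": -0.0141, "dy": 0.001, "dz": 0, "ax": 0, "ay": 0, "az": 0.02, "gripper": 0}, {"dx": -0.0141, "dy": 0.001, "dz": 0, "ax": 0, "ay": 0, "az": 0.02, "gripper": 0}, {"dx": 0, "dy": 0, "dz": 0, "ax": 0, "ay": 0, "az": 0, "gripper": 0}]}}

```text
clock: 14.92
eef_pos: [592.9, -64.4, 53.2]
tool_rot: [-3.142, 0.001, 1.075]
force: [0.4, -0.4, 0.9]
width: -0.0
gripper_force: 0.0
```

```bash
python3 - <<'E'
from h import *
rel([0,0,0])
im,P=grab('top'); save(im,'t6.png')
cv2.imwrite('pics/t6c.png',cv2.resize(im['color'][125:250,330:450,::-1],None,fx=5,fy=4.8,interpolation=cv2.INTER_CUBIC))
im,P=grab('wrist'); save(im,'w6.png')
m=(P[...,2]>66)&(P[...,2]<74)&(P[...,1]>-130)&(P[...,0]>470)
m[:180]=0; m[245:]=0
Q=P[m]; print(len(Q)); 
print(cv2.fitLine(Q[:,:2].astype(np.float32),cv2.DIST_HUBER,0,.01,.01).ravel())
E
```

```text
pos [592.9 -64.4  53.2] rot [-3.142e+00  1.000e-03  1.075e+00] units to go [-0.7511 -1.8407  0.178 ] F [ 0.4 -0.4  0.9] w -0.0 t 14.925
0Traceback (most recent call last):
  File "<stdin>", line 9, in <module>
cv2.error: OpenCV(4.12.0) /io/opencv/modules/imgproc/src/linefit.cpp:50: error: (-215:Assertion failed) count > 0 in function 'fitLine2D_wods'
```

View pics/w6.png

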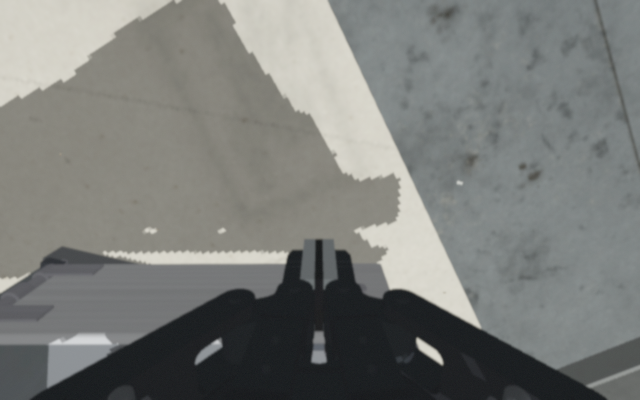

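The gate's outer face lies across rows 265–340, square to the fingers, with its free end at u≈385. From here I'll push on in small steps, watching the force.

>>> {"op": "step_arm", "data": {"plan": [{"dx": -0.0141, "dy": 0.001, "dz": 0, "ax": 0, "ay": 0, "az": 0.02, "gripper": 0}, {"dx": -0.0141, "dy": 0.001, "dz": 0, "ax": 0, "ay": 0, "az": 0.02, "gripper": 0}, {"dx": -0.0141, "dy": 0.001, "dz": 0, "ax": 0, "ay": 0, "az": 0.02, "gripper": 0}, {"dx": 0, "dy": 0, "dz": 0, "ax": 0, "ay": 0, "az": 0, "gripper": 0}]}}

```text
clock: 15.52
eef_pos: [587.4, -75.6, 53.2]
tool_rot: [-3.142, 0.0, 0.981]
force: [0.4, -0.6, 0.8]
width: 0.2
gripper_force: 0.1
```

>>> {"op": "step_arm", "data": {"plan": [{"dx": -0.007, "dy": 0.0005, "dz": 0, "ax": 0, "ay": 0, "az": 0.01, "gripper": 0}, {"dx": -0.007, "dy": 0.0005, "dz": 0, "ax": 0, "ay": 0, "az": 0.01, "gripper": 0}, {"dx": 0, "dy": 0, "dz": 0, "ax": 0, "ay": 0, "az": 0, "gripper": 0}]}}

```text
clock: 15.9
eef_pos: [585.7, -78.9, 53.3]
tool_rot: [3.141, -0.0, 0.95]
force: [1.4, 0.4, 0.4]
width: 0.2
gripper_force: 0.7
```

>>> {"op": "step_arm", "data": {"plan": [{"dx": -0.007, "dy": 0.0005, "dz": 0, "ax": 0, "ay": 0, "az": 0.01, "gripper": 0}, {"dx": 0, "dy": 0, "dz": 0, "ax": 0, "ay": 0, "az": 0, "gripper": 0}]}}

```text
clock: 16.15
eef_pos: [584.5, -80.8, 53.3]
tool_rot: [3.141, -0.0, 0.934]
force: [1.8, 1.7, 0.2]
width: 0.1
gripper_force: 0.9
```

>>> {"op": "step_arm", "data": {"plan": [{"dx": -0.007, "dy": 0.0005, "dz": 0, "ax": 0, "ay": 0, "az": 0.01, "gripper": 0}, {"dx": 0, "dy": 0, "dz": 0, "ax": 0, "ay": 0, "az": 0, "gripper": 0}]}}

```text
clock: 16.4
eef_pos: [583.4, -82.7, 53.3]
tool_rot: [3.141, -0.0, 0.918]
force: [2.9, 1.3, 0.3]
width: -0.2
gripper_force: 1.1
```

>>> {"op": "step_arm", "data": {"plan": [{"dx": -0.007, "dy": 0.0005, "dz": 0, "ax": 0, "ay": 0, "az": 0.01, "gripper": 0}, {"dx": 0, "dy": 0, "dz": 0, "ax": 0, "ay": 0, "az": 0, "gripper": 0}]}}

```text
clock: 16.65
eef_pos: [582.5, -84.1, 53.3]
tool_rot: [3.141, -0.001, 0.903]
force: [3.5, 1.3, -0.3]
width: 0.3
gripper_force: 1.8
```

>>> {"op": "step_arm", "data": {"plan": [{"dx": -0.005, "dy": 0.0003, "dz": 0, "ax": 0, "ay": 0, "az": 0.007, "gripper": 0}, {"dx": 0, "dy": 0, "dz": 0, "ax": 0, "ay": 0, "az": 0, "gripper": 0}]}}

```text
clock: 16.9
eef_pos: [582.1, -84.9, 53.3]
tool_rot: [3.141, -0.002, 0.893]
force: [4.6, 1.9, -1.4]
width: -0.3
gripper_force: 2.4
```

>>> {"op": "step_arm", "data": {"plan": [{"dx": -0.005, "dy": 0.0003, "dz": 0, "ax": 0, "ay": 0, "az": 0.007, "gripper": 0}, {"dx": 0, "dy": 0, "dz": 0, "ax": 0, "ay": 0, "az": 0, "gripper": 0}]}}

```text
clock: 17.15
eef_pos: [581.5, -85.8, 53.3]
tool_rot: [3.14, -0.002, 0.882]
force: [5.8, 2.9, -1.4]
width: -0.4
gripper_force: 2.7
```

>>> {"op": "step_arm", "data": {"plan": [{"dx": -0.005, "dy": 0.0003, "dz": 0, "ax": 0, "ay": 0, "az": 0.004, "gripper": 0}, {"dx": 0, "dy": 0, "dz": 0, "ax": 0, "ay": 0, "az": 0, "gripper": 0}]}}

```text
clock: 17.4
eef_pos: [580.9, -86.8, 53.3]
tool_rot: [3.14, -0.003, 0.876]
force: [5.3, 3.7, -1.2]
width: -0.0
gripper_force: 3.0
```

>>> {"op": "step_arm", "data": {"plan": [{"dx": -0.005, "dy": 0.0003, "dz": 0, "ax": 0, "ay": 0, "az": 0.004, "gripper": 0}, {"dx": 0, "dy": 0, "dz": 0, "ax": 0, "ay": 0, "az": 0, "gripper": 0}]}}

```text
clock: 17.65
eef_pos: [580.2, -87.7, 53.3]
tool_rot: [3.14, -0.003, 0.87]
force: [6.2, 3.7, -2.0]
width: 0.2
gripper_force: 3.3
```

>>> {"op": "step_arm", "data": {"plan": [{"dx": -0.005, "dy": 0.0003, "dz": 0, "ax": 0, "ay": 0, "az": 0.004, "gripper": 0}, {"dx": 0, "dy": 0, "dz": 0, "ax": 0, "ay": 0, "az": 0, "gripper": 0}]}}

```text
clock: 17.9
eef_pos: [579.1, -89.3, 53.4]
tool_rot: [3.14, -0.003, 0.863]
force: [5.4, 2.3, -1.2]
width: -0.1
gripper_force: 2.8
```

>>> {"op": "step_arm", "data": {"plan": [{"dx": -0.005, "dy": 0.0003, "dz": 0, "ax": 0, "ay": 0, "az": 0.004, "gripper": 0}, {"dx": 0, "dy": 0, "dz": 0, "ax": 0, "ay": 0, "az": 0, "gripper": 0}]}}

```text
clock: 18.15
eef_pos: [576.7, -91.8, 53.3]
tool_rot: [3.141, 0.0, 0.856]
force: [2.9, -0.2, 1.5]
width: -0.4
gripper_force: 0.7
```

>>> {"op": "step_arm", "data": {"plan": [{"dx": -0.003, "dy": 0.0002, "dz": 0, "ax": 0, "ay": 0, "az": 0.004, "gripper": 0}, {"dx": 0, "dy": 0, "dz": 0, "ax": 0, "ay": 0, "az": 0, "gripper": 0}]}}

```text
clock: 18.4
eef_pos: [576.2, -92.2, 53.2]
tool_rot: [-3.141, -0.0, 0.85]
force: [2.6, 0.4, 1.0]
width: 0.2
gripper_force: 1.5
```

The force fell from 7 N to about 2 N with a small jump, so the latch has probably snapped. I'll feel for the stop.

>>> {"op": "step_arm", "data": {"plan": [{"dx": -0.004, "dy": 0.0002, "dz": 0, "ax": 0, "ay": 0, "az": 0.003, "gripper": 0}, {"dx": 0, "dy": 0, "dz": 0, "ax": 0, "ay": 0, "az": 0, "gripper": 0}]}}

```text
clock: 18.65
eef_pos: [575.8, -92.8, 53.3]
tool_rot: [3.141, -0.001, 0.845]
force: [3.8, 2.4, 1.1]
width: 0.4
gripper_force: 2.2
```

>>> {"op": "step_arm", "data": {"plan": [{"dx": -0.004, "dy": 0.0002, "dz": 0, "ax": 0, "ay": 0, "az": 0.003, "gripper": 0}, {"dx": 0, "dy": 0, "dz": 0, "ax": 0, "ay": 0, "az": 0, "gripper": 0}]}}

```text
clock: 18.9
eef_pos: [575.3, -93.4, 53.3]
tool_rot: [3.141, -0.001, 0.841]
force: [4.3, 3.9, -0.8]
width: 0.1
gripper_force: 2.8
```

>>> {"op": "step_arm", "data": {"plan": [{"dx": -0.004, "dy": 0.0002, "dz": 0, "ax": 0, "ay": 0, "az": 0, "gripper": 0}, {"dx": 0, "dy": 0, "dz": 0, "ax": 0, "ay": 0, "az": 0, "gripper": 0}]}}

```text
clock: 19.15
eef_pos: [575.3, -93.4, 53.3]
tool_rot: [3.141, -0.003, 0.842]
force: [5.5, 4.4, -0.8]
width: 0.5
gripper_force: 3.7
```

The tool no longer advances and the force is rising to 7 N, so this is the stop. I'll ease off and check that the gate stays.

>>> {"op": "step_arm", "data": {"plan": [{"dx": 0.01, "dy": 0, "dz": 0, "ax": 0, "ay": 0, "az": 0, "gripper": 0}, {"dx": 0.01, "dy": 0, "dz": 0, "ax": 0, "ay": 0, "az": 0, "gripper": 0}, {"dx": 0.01, "dy": 0, "dz": 0, "ax": 0, "ay": 0, "az": 0, "gripper": 0}, {"dx": 0.04, "dy": 0, "dz": 0, "ax": 0, "ay": 0, "az": 0, "gripper": 0}, {"dx": 0.1, "dy": 0, "dz": 0, "ax": 0, "ay": 0, "az": 0, "gripper": 0}, {"dx": 0.05, "dy": 0, "dz": -0.1, "ax": 0, "ay": 0, "az": 0, "gripper": 0}, {"dx": 0, "dy": 0, "dz": -0.15, "ax": 0, "ay": 0, "az": 0, "gripper": 0}, {"dx": 0, "dy": 0, "dz": -0.15, "ax": 0, "ay": 0, "az": 0, "gripper": 0}, {"dx": 0, "dy": 0, "dz": -0.1, "ax": 0, "ay": 0, "az": 0, "gripper": 0}, {"dx": 0, "dy": 0, "dz": 0, "ax": 0, "ay": 0, "az": 0, "gripper": 0}]}}

```text
clock: 20.4
eef_pos: [619.7, -45.2, 205.8]
tool_rot: [3.138, -0.003, 0.841]
force: [0.7, -0.6, -0.5]
width: 0.2
gripper_force: 0.0
```

```bash
python3 - <<'E'
from h import *
a=cv2.resize(np.load('t3.npz')['c'][125:250,330:450],None,fx=3,fy=3)
im,P=grab('top'); top=im['color'].copy()
im,P=grab('wrist'); s=ctrl.read_state(); print(s['eef_pos'],s['clock'],s['force'])
b=cv2.resize(top[125:250,270:450],None,fx=3,fy=3,interpolation=cv2.INTER_CUBIC)
w=np.zeros((575,640,3),np.uint8); w[:400]=im['color']; 
out=np.zeros((600,800,3),np.uint8); out[:225,:324]=cv2.resize(b,(324,225)); out[230:600,:592]=cv2.resize(im['color'],(592,370))
out[:225,330:800]=cv2.resize(top[110:270,180:515],(470,225))
cv2.imwrite('pics/f.png',out[...,::-1])
m=(P[...,2]>66)&(P[...,2]<74); Q=P[m]
y=np.array([.725,-.689]);x=np.array([-.689,-.725])
q=(Q[:,:2]-[497.5,-115]); X=q@x;Y=q@y
for lo in range(-100,100,20):
    k=(Y>lo)&(Y<lo+20)&(X<-30)&(X>-110); print(lo,k.sum(),X[k].mean().round(1) if k.any() else '')
E
```

```text
[617.57454178 -45.46486025 202.6542274 ] 20.5 [ 0.24657696  0.95641955 -0.37960937]
-100 115 -54.7
-80 146 -56.0
-60 157 -56.2
-40 168 -56.8
-20 169 -57.3
0 95 -57.8
20 0 
40 0 
60 28 -57.0
80 50 -50.1
```

View pics/f.png

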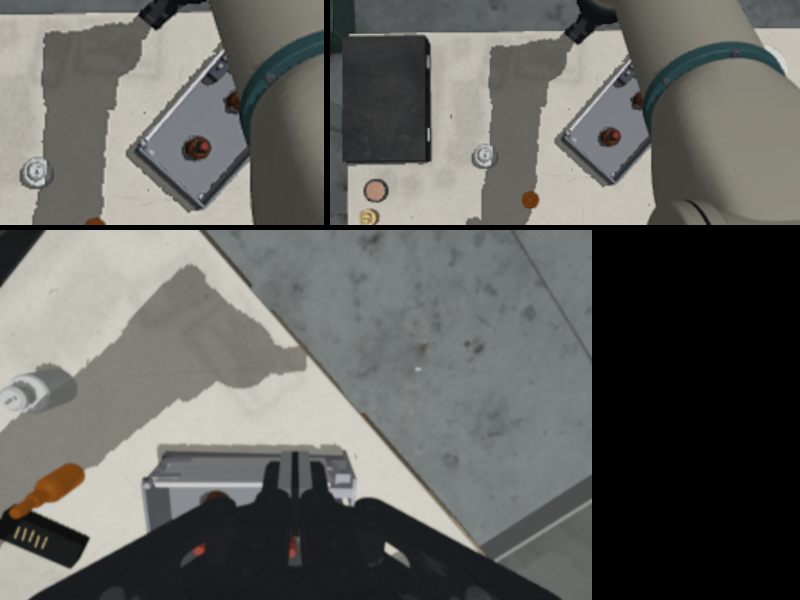

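The gate stays shut with the tool withdrawn, at about 0.03 rad, where an unlatched gate would have sprung out to 0.09 or more. Both bottles stand in their wells and the weight and orange decoy are where they were, so I'm handing the job in.

```bash
python3 -c "
from cell import ctrl
print(ctrl.finish_job())"
```

```text
the job is handed in; nothing more can be done
None
```

The dropper bottle stands in the empty well and the gate is latched shut against its stop (about 7 N at the end of the push); I handed the job in at 20.5 s on the robot's clock, and no verdict came back.

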